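# Load the last component box and latch the kit tray's keeper bar

## Robot

A 7-joint arm with a two-finger parallel gripper is mounted at the origin on the work surface. World frame = base frame: x ahead of the robot, y to its left, z up, the work surface at z = 0. Lengths are in m, angles in rad, forces in N, time in s.
With the tool pointing down it reaches from about 0.35 to 0.9 m from the base axis. Payload 8.1 kg.
Tool frame: the origin (TCP) lies at the very end of the fingers, on their centre line; the grasp point (between the pads) lies 19 mm behind it; z points along the fingers, y is the line along which they close (so a half turn about z gives the same grasp; the last joint's range is limited). The gripper opens to 92 mm and grips with 3 to 60 N. Pads are 19 mm wide; open, the fingers measure 130 mm over their backs; the gripper's body (75 mm by 190 mm) begins 47 mm behind the grasp point.
Start: joints at [1.003, 0.434, 0.025, 1.573, -0.012, 1.134, -0.075], TCP at [0.28, -0.559, 0.227] pointing down, gripper open.
Joint ranges: [-2.62, 2.62], [-0.44, 2.09], [-1.27, 1.32], [0.08, 2.57], [-1.32, 4.46], [0.12, 2], [-2.74, 2.74]. Speed limits (rad/s): [2.22, 2.22, 3.01, 3.01, 3.14, 3.14, 3.14].

## Interface

Orientations are given as a rotation vector (axis times angle).
In Python, from cell import observe, get_image, sign_off, find_in, trace, place_of gives the robot as it stands. The module is installed in compiled form; this text tells all that it offers.
- The arm moves only by the shell command python3 -m handwheel 'ROWS' [OPENING] [FORCE]. ROWS is JSON, a list of rows, each a list of 6 numbers: the shift along the tool's x, y, z each as a share of 0.02 m, from -1 to 1, then the turn, a rotation vector about the tool's x, y, z each as a share of 4 degrees, from -1 to 1. A call has 1 to 8 rows; each row shifts and turns the commanded pose from where the row before left it, along the tool's axes as they then stand; what a row does not reach is not made up. A row lasts 1/12 s, in which the tool goes at most 41.7 mm and 7.16 degrees, less where a joint would pass 70% of its speed; a pose out of reach is approached as far as the arm can. A call with a number of a shift or a turn outside -1 to 1 is refused whole. A call with a gripper value outside its range is refused whole. OPENING is the opening, from 0 (shut) to 1 (fully open), set as the call begins (- or left out, the last holds). The fingers move at their own pace and stop on an object; FORCE is the grip in N (left out, the last holds). Time passes only in rows, so rows that do not move let the fingers close. It gives the time, the measured TCP pose, the force, the opening and the grip force at its end, in the units of the state.
- observe(): the state, without advancing time (a new reading comes with each control period).
- get_image(name): name is "scene" or "top"; returns a dict with "image" (384x512x3 uint8, red, green, blue), "fx", "fy", "cx", "cy" (pixels), "position" and "orientation" of the camera in the world. Camera axes: x right, y down, z forward; pixel columns grow to the right and rows downward; lengths in m; the calibration is good to about 2 mm. A picture is of the moment at which its call begins. There is no depth.
- sign_off(): hands the job in; it is judged then, once.
Trained networks look in the newest picture that a camera, given by its name, has taken for a name from the list of things; names that differ only in an ending like _2 or _b are one class to them, and where a whole thing is asked for, a point or a joint stands for the part that bears it (a point fixed in the world has none). Each returns a list of dicts, best first, with "score" (0 to 1); they miss things now and then, are a little off and sometimes report something else, mostly with a low value. They report only what shows in the picture. A call takes as long as a camera call. They do not tell look-alikes from the thing itself.
- find_in(label, camera): "rect" ([centre column, centre row, width, height] as shares, 0 to 1, of the picture: columns of its width, rows of its height, round what is visible of it).
- trace(label, camera): "region" (384x512 bool, what is visible of it) and "rect" ([centre column, centre row, width, height] as shares, 0 to 1, of the picture: columns of its width, rows of its height, round what is visible of it).
- place_of(label, camera): "point" ([column, row] as shares, 0 to 1, of the picture: columns of its width, rows of its height: a listed point, or the origin of a listed thing).
The state is a dict: "clock": time; "joints": joint angles; "dq": joint speeds; "joint_efforts": joint torques, N m; "position": TCP position; "ee_rot": TCP orientation; "force": force on the tool from outside, world axes, zero at the start; "ft_torque": the same for the moment, N m; "width": opening from 0.0 (shut) to 1.0 (fully open); "gripper_force": force on a finger pad.
Only numpy, scipy, OpenCV 4.12 (cv2) and the standard library are available. Lean on these libraries where they do the work, as an engineer would, in place of code of your own. Each camera call takes 0.05 s, during which the arm holds its last target. There are 200 camera calls.

## Task

Complete the pinwheel layer on the kit tray: bring the loose blue box to the tray and slide it lengthwise into the empty place until it is fully home, lying flat. Then swing the yellow keeper bar shut across the open side and push it until it clicks past the sprung catch to its stop, firmly but without ramming it. Leave the other boxes in their places in the layer and the other things on the bench alone.

Things in the scene. Friction and masses are not known exactly. Their poses are not given: they have to be found in the camera images.
- tray: grey kit tray fixed to the bench, slab 10 mm thick. Origin: middle of the box layer, z = 0 at the bench top; x to the back wall, -x to the open side. Slab: x -160 to 95, y -170 to 120 mm (x below -82 is bare apron). Aluminium walls, 25 mm above the slab, enclose y -82.5 to 82.5 mm and x -82 to 80 mm. Four boxes in a pinwheel fill it; one is missing
- slot (a point): on the slab in the empty place, where the underside centre of the last box lies when fully home (x -31.5, y -50.5 mm of the tray, within a few mm), its length along the tray's x. The 64 mm wide slot is open to -x and lies between the side wall (y -82.5, small flare at its mouth) and the end of box_front (y -18.5); it ends at box_back. A box fully home is flush with box_front at the open side
- last_box: the one blue component box with pale label that lies on the bench: 100 x 60 x 45 mm, about 0.25 kg; origin at the centre of its underside, x along the 100 mm length, y along the 60 mm width, z up
- keeper (a joint): angle of the yellow keeper bar: 0 = shut across the tray's open side, in its catch; grows as it opens (rad, to 1.9); near 1.57 it points straight away from the tray. It stays where it is left. It meets the brass sprung catch at about 0.08, is held back by it until about 0.04 (needs about 7 N at the bar's end), and past that snaps to the stop at 0
- keeper_hinge (a point): on the keeper's vertical hinge axis, at tray x -93, y 95 mm, at the bar's mid height, 34 mm above the bench
- keeper_tip (a point): steel roller at the bar's free end, 220 mm from the hinge, 34 mm above the bench. The bar is straight, 12 mm thick and 20 mm tall (24 to 44 mm above the bench). Shut, it lies along the tray's y at x = -93 mm with the roller at y -125 mm, behind the brass catch (its black housing, 48 mm tall, is at x -102, y -158 mm)
- box_back: blue component box like last_box, already laid on the tray; origin under its centre, x along its 100 mm length. As laid its centre is at x 49, y -31 mm of the tray, length along the tray's y
- box_side: blue component box like last_box, already laid on the tray; origin under its centre, x along its 100 mm length. As laid its centre is at x 28, y 51 mm of the tray, length along the tray's x
- box_front: blue component box like last_box, already laid on the tray; origin under its centre, x along its 100 mm length. As laid its centre is at x -52, y 32 mm of the tray, length along the tray's y
- paste_jar: bystander: a solder-paste jar, 64 mm wide and 65 mm tall, white cap, green label, standing on the bench; origin under its centre
- board: bystander: a bare green circuit board, 95 x 62 mm and up to 18 mm tall, with a white connector and capacitors, lying on the bench; origin under its centre
- reel: bystander: a black component reel, 120 mm across and 14 mm tall, lying flat; origin under its centre
- driver: bystander: a screwdriver with an orange handle, 180 mm, lying on the bench
- esd_brush: bystander: a black bench brush, 170 mm, lying on the bench
- mouse: bystander: a black computer mouse, 100 x 58 x 32 mm; origin under its centre
Mind the look-alikes: they are no part of the job. Leave any red look-alike of the box_back alone.

How it is judged:
By the outcome, as a careful person would: the job done as asked, in the order asked, and still so for the second after the job is handed in, with the robot touching nothing.
It also fails if it takes over 58 s, if anything falls off the work surface, if the arm or the gripper's body presses on something with over 40 N, if the wrist force passes 120 N, or if a joint passes its speed limit or range.

## Working session

There is one attempt and no reset: what is moved stays moved. The work goes in short steps, Python scripts to look and compute and a shell command to move; the robot and the scene stay as the last step left them, time stands still between calls to the robot, and variables do not carry over. Pictures are saved under pics/ and viewed, at most 10 in all, crops included, and the job is handed in when it is done.

```bash
mkdir -p pics; cat > h.py <<'E'
import numpy as np, cv2
from scipy.spatial.transform import Rotation as R
from cell import *
def rot(o):
    o=np.array(o,float)
    return o if o.shape==(3,3) else (R.from_rotvec(o).as_matrix() if o.size==3 else R.from_quat(o).as_matrix())
def ray(c,u,v):
    d=np.array([(u-c['cx'])/c['fx'],(v-c['cy'])/c['fy'],1.]); return np.array(c['position']),rot(c['orientation'])@d
def onz(c,u,v,z):
    p,d=ray(c,u,v); return p+d*(z-p[2])/d[2]
def tri(c1,a,c2,b):
    p,d=ray(c1,*a);q,e=ray(c2,*b); s=np.linalg.lstsq(np.c_[d,-e],q-p,rcond=None)[0]
    x,y=p+s[0]*d,q+s[1]*e; return (x+y)/2,np.linalg.norm(x-y)
def proj(c,X):
    x=rot(c['orientation']).T@(np.array(X)-c['position']); return c['fx']*x[0]/x[2]+c['cx'],c['fy']*x[1]/x[2]+c['cy']
E
python3 - <<'E'
from h import *
print(observe())
for n in("scene","top"):
    c=get_image(n); print(n,{k:v for k,v in c.items() if k!='image'})
    cv2.imwrite(f'pics/{n}0.png',c['image'][:,:,::-1])
    for l in "tray slot last_box keeper keeper_hinge keeper_tip box_back box_side box_front paste_jar mouse".split():
        try:
            r=place_of(l,n); print(l,[(round(i['score'],2),round(i['point'][0]*512,1),round(i['point'][1]*384,1)) for i in r[:5]])
        except Exception as e: print(l,e)
E
```

```text
{'clock': 0.0, 'joints': array([ 1.00341861,  0.43521248,  0.02495349,  1.57410215, -0.01156991,
        1.1340392 , -0.07511417]), 'dq': array([ 0.00122623, -0.0020628 , -0.00202672,  0.00093932, -0.00197984,
       -0.00169178,  0.00124265]), 'joint_efforts': array([ 3.43617212e-04, -6.67854095e+01,  9.84562151e-01, -3.14461398e+01,
       -6.07211539e-02,  4.26500116e-02,  1.62053266e-04]), 'position': array([ 0.27985091, -0.55825254,  0.22594935]), 'ee_rot': array([-3.05567668e+00, -7.23084006e-01,  8.33398548e-04]), 'force': array([ 0.39310902, -0.13299232, -0.58109894]), 'ft_torque': array([ 0.00982446, -0.03825821,  0.03482761]), 'gripper_force': 0.0, 'width': 0.9997099726037086}
scene {'fx': 359.057534667976, 'fy': 359.057534667976, 'cx': 252.18301949826707, 'cy': 197.96254271304718, 'position': array([ 1.24865607, -0.34405965,  0.78109584]), 'orientation': array([-1.99524248, -1.29061698,  0.55639434])}
tray [(0.96, 320.4, 199.8), (0.44, 167.5, 260.7), (0.27, 300.5, 197.7), (0.26, 157.0, 224.2)]
slot [(0.7, 320.5, 210.4), (0.19, 239.8, 284.0)]
last_box [(0.86, 166.9, 261.8)]
[... 565 characters left out ...]
022, 'position': array([ 0.37231283, -0.02842984,  1.53845679]), 'orientation': array([-2.14923739,  2.17588873, -0.09563053])}
tray [(0.87, 197.7, 188.4)]
slot [(0.81, 205.5, 177.1)]
last_box [(0.74, 319.8, 177.5)]
keeper it knows: board, box_back, box_front, box_side, driver, esd_brush, keeper_hinge, keeper_tip, last_box, mouse, paste_jar, reel, slot, tray
keeper_hinge [(0.67, 284.1, 145.8), (0.49, 216.2, 212.9)]
keeper_tip [(0.53, 272.2, 224.0)]
box_back [(0.9, 185.3, 179.9), (0.74, 136.9, 261.9), (0.57, 218.3, 212.1)]
box_side [(0.89, 185.4, 202.9), (0.56, 210.5, 196.5)]
box_front [(0.82, 209.8, 195.0), (0.44, 137.7, 206.2), (0.36, 187.6, 182.4)]
paste_jar [(0.67, 366.1, 195.6)]
mouse []
```

View pics/scene0.png

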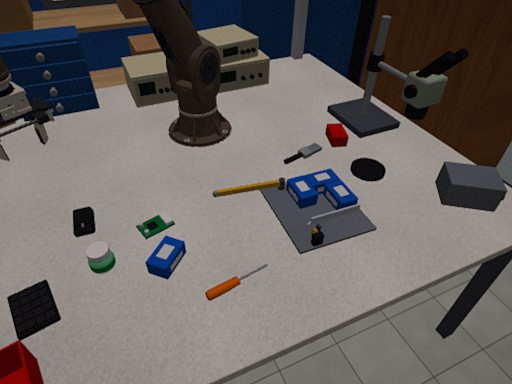

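View pics/top0.png

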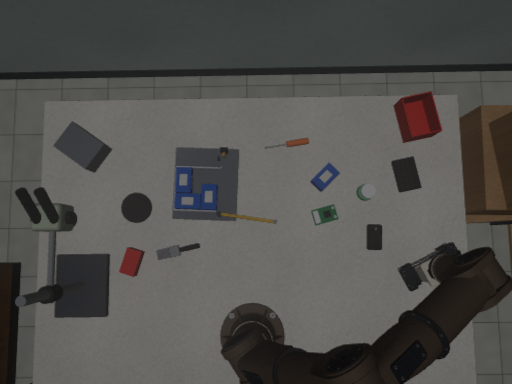

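The views agree. The loose blue box is at top (325,177) and scene (167,257). The bar points away from the tray, with its tip at top (274,222) and scene (216,193). The slot is at top (205,177). Next I'll fit poses by silhouette.

```bash
cat > fit.py <<'E'
from h import *
from scipy.optimize import minimize
S=4
def boxpts(x,y,z,th,l=.1,w=.06,h=.045):
    c,s=np.cos(th),np.sin(th)
    return [(x+c*a-s*b,y+s*a+c*b,z+k) for a in(-l/2,l/2) for b in(-w/2,w/2) for k in(0,h)]
def mask(c,sets):
    m=np.zeros((384*S,512*S),np.uint8)
    for P in sets:
        q=np.array([proj(c,p) for p in P],np.float32)
        cv2.fillConvexPoly(m,np.int32(np.round((cv2.convexHull(q)[:,0]+.5)*S*16)),1,shift=4)
    return cv2.resize(m.astype(np.float32),(512,384),interpolation=cv2.INTER_AREA)
def fit(f,cams,tgts,x0,step):
    J=lambda p:sum(np.abs(mask(c,f(p))-t).sum() for c,t in zip(cams,tgts))
    sim=np.vstack([x0]+[np.array(x0)+np.eye(len(x0))[i]*step[i] for i in range(len(x0))])
    best=minimize(J,x0,method='Nelder-Mead',options=dict(initial_simplex=sim,maxiter=250,xatol=1e-5))
    best=minimize(J,best.x,method='Nelder-Mead',options=dict(initial_simplex=best.x+(sim-sim[0])*.4,maxiter=200,xatol=1e-5))
    return best.x,best.fun
def tr(t,x,y): # t=(x,y,z,th)
    c,s=np.cos(t[3]),np.sin(t[3]); return t[0]+c*x-s*y,t[1]+s*x+c*y
def boxes(t): return [boxpts(*tr(t,x,y),t[2],t[3]+a) for x,y,a in((.049,-.031,np.pi/2),(.028,.051,0),(-.052,.032,np.pi/2))]
def blue(c,pix,r):
    hsv=cv2.cvtColor(c['image'],cv2.COLOR_RGB2HSV); m=((hsv[...,0]>100)&(hsv[...,0]<135)&(hsv[...,1]>110)&(hsv[...,2]>35)).astype(np.uint8)
    k=np.zeros_like(m); cv2.circle(k,pix,r,1,-1); m*=k
    cs,_=cv2.findContours(m,cv2.RETR_EXTERNAL,cv2.CHAIN_APPROX_NONE); o=np.zeros_like(m)
    cv2.drawContours(o,[q for q in cs if cv2.contourArea(q)>40],-1,1,-1); return o.astype(np.float32)
def grab(): return get_image('scene'),get_image('top')
E
python3 - <<'E'
from fit import *
c=cs,ct=grab()
for n,a,b in(('hinge',(281.5,184),(219.5,213.5)),('tip',(215.5,193),(274,222)),('tray',(320.4,199.8),(197.7,188.4)),('box',(166.9,261.8),(319.8,177.5)),('slot',(320.5,210.4),(205.5,177.1))):
    print(n,tri(cs,a,ct,b))
B0=onz(ct,325,177,.045)
bt=[blue(cs,(167,257),32),blue(ct,(325,177),24)]
for th in(0.6,-0.6,2.2):
  print('box',fit(lambda p:[boxpts(*p)],c,bt,[B0[0],B0[1],0.,th],[.01,.01,.005,.2]),[t.sum() for t in bt])
for L,cam in(('last_box','scene'),('last_box','top')):
    r=trace(L,cam)[0]; print(L,cam,r['region'].sum(),np.array(r['rect'])*[512,384,512,384])
T0=onz(ct,198,188,.03)
tt=[blue(cs,(321,188),48),blue(ct,(196,189),34)]
# hinge at tray(-93,95), choose th
H,_=tri(cs,(281.5,184),ct,(219.5,213.5)); d=H-T0; th=np.arctan2(d[1],d[0])-np.arctan2(95,-93)
print('T0',T0,'th',th)
t,J=fit(boxes,c,tt,[T0[0],T0[1],.01,th],[.01,.01,.005,.1]); print('tray',t,J,[q.sum() for q in tt])
print('hinge pred',tr(t,-.093,.095),'slot',tr(t,-.0315,-.0505))
ims=[]
for k,(cc,b) in enumerate(zip(c,((90,150,400,300),(160,130,400,240)))):
    im=cv2.resize(cc['image'][:,:,::-1],None,fx=3,fy=3,interpolation=cv2.INTER_CUBIC)
    sl=[(*tr(t,x,y),.01) for x,y in((-.16,-.17),(-.16,.12),(.095,.12),(.095,-.17))]
    wl=[(*tr(t,x,y),.035) for x,y in((-.082,-.0825),(.08,-.0825),(.08,.0825),(-.082,.0825))]
    for P in (sl,wl): cv2.polylines(im,[np.int32([np.array(proj(cc,p))*3+1.5 for p in P])],True,(0,255,255),1)
    for Q in boxes(t):
        cv2.polylines(im,[cv2.convexHull(np.int32([np.array(proj(cc,p))*3+1.5 for p in Q]))],True,(0,255,0),1)
    ims.append(im[b[1]*3:b[3]*3,b[0]*3:b[2]*3])
w=min(i.shape[1] for i in ims); im=np.vstack([i[:,:w] for i in ims]); im=cv2.resize(im,(800,int(800*im.shape[0]/w))) ; im=im[:, :]
s=min(1,600/im.shape[0]); cv2.imwrite('pics/fit1.png',cv2.resize(im,None,fx=s,fy=s))
E
```

```text
hinge (array([0.47477919, 0.12324314, 0.02775829]), np.float64(0.0018897522813765384))
tip (array([ 0.43810075, -0.09029645,  0.0349069 ]), np.float64(0.0004959395052731892))
tray (array([0.57697752, 0.21101762, 0.0112381 ]), np.float64(0.000430138935700302))
box (array([ 6.13986023e-01, -2.86819328e-01,  4.49442364e-04]), np.float64(0.017671306833341935))
slot (array([0.62197411, 0.18032899, 0.01622721]), np.float64(0.0029803227301131905))
box (array([ 6.13640303e-01, -2.95437799e-01, -3.11029864e-04,  2.33304070e+00]), np.float64(221.75)) [np.float32(1055.0), np.float32(349.0)]
box (array([ 0.61155135, -0.29254327,  0.00181694, -0.76672207]), np.float64(200.0625)) [np.float32(1055.0), np.float32(349.0)]
box (array([ 6.11307250e-01, -2.93007993e-01,  5.64375779e-04,  2.38039344e+00]), np.float64(201.0625)) [np.float32(1055.0), np.float32(349.0)]
last_box scene 1134 [165.3248 257.4336  37.7856  48.1152]
last_box top 392 [324.4032 178.6368  29.5936  27.3024]
T0 [0.57592917 0.20670783 0.03      ] th -4.797255328632366
tray [ 0.57282067  0.21299831  0.01082614 -4.7479845 ] 405.8125 [np.float32(1809.0), np.float32(1169.0)]
hinge pred (np.float64(0.4745711626127219), np.float64(0.12343808518200607)) slot (np.float64(0.6221676573101204), np.float64(0.1797210733137748))
```

View pics/fit1.png

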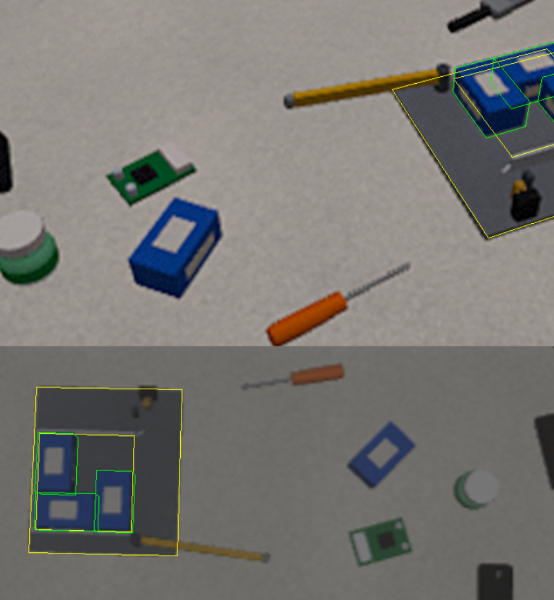

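The overlay fits well: the tray outline and the three boxes lie on their edges in both views. The plan is to turn to the box's heading, grasp it just behind its centre, insert its nose, then push from behind.

```bash
cat >> h.py <<'E'
def todo(pos,head):
    s=observe(); M=rot(s['ee_rot']); h=np.arctan2(M[1,0],M[0,0]); dz=-np.degrees((head-h+np.pi)%(2*np.pi)-np.pi)
    Mt=np.array([[np.cos(head),np.sin(head),0],[np.sin(head),-np.cos(head),0],[0,0,-1]])
    d=np.array(pos)-s['position']; tilt=R.from_matrix(M.T@R.from_rotvec([0,0,0]).as_matrix()@Mt).as_rotvec(degrees=True)
    print('clock',round(s['clock'],2),'pos',s['position'].round(4),'head',round(h,4),'F',s['force'].round(1),'w',round(s['width'],3),'gf',round(s['gripper_force'],1))
    print('turn units (rotvec/4deg)',(tilt/4).round(3),'| shift units now-axes',(M.T@d/.02).round(2),'| after-turn axes',(Mt.T@d/.02).round(2))
E
H='python3 -m handwheel'; R8='[[0,0,0,0,0,-1],[0,0,0,0,0,-1],[0,0,0,0,0,-1],[0,0,0,0,0,-1],[0,0,0,0,0,-1],[0,0,0,0,0,-1],[0,0,0,0,0,-1],[0,0,0,0,0,-1]]'; echo
python3 -m handwheel '[[0,0,0,0,0,-1],[0,0,0,0,0,-1],[0,0,0,0,0,-1],[0,0,0,0,0,-1],[0,0,0,0,0,-1],[0,0,0,0,0,-1],[0,0,0,0,0,-1],[0,0,0,0,0,-1]]' 1 30
python3 -m handwheel '[[0,0,0,0,0,-1],[0,0,0,0,0,-1],[0,0,0,0,0,-1],[0,0,0,0,0,-1],[0,0,0,0,0,-1],[0,0,0,0,0,-1],[0,0,0,0,0,-1],[0,0,0,0,0,-1]]'
python3 -m handwheel '[[0,0,0,0,0,-1],[0,0,0,0,0,-1],[0,0,0,0,0,-1],[0,0,0,0,0,-1],[0,0,0,0,0,-1],[0,0,0,0,0,-1],[0,0,0,0,0,-1],[0,0,0,0,0,-1]]'
python3 -m handwheel '[[0,0,0,0,0,-1],[0,0,0,0,0,-1],[0,0,0,0,0,-1],[0,0,0,0,0,-0.4],[0,0,0,0,0,0],[0,0,0,0,0,0]]'
python3 -c "from h import *; todo([.619,-.300,.11],2.377); print(observe()['joints'].round(2))"
```

```text
clock: 1.97
position: [0.2801, -0.5587, 0.2268]
ee_rot: [2.737, 1.543, -0.0]
force: [0.2, -0.0, 0.6]
width: 0.999
gripper_force: 0.0
clock: 2.63
position: [0.2801, -0.5587, 0.2267]
ee_rot: [2.205, 2.237, -0.0]
force: [0.7, -0.5, 0.3]
width: 0.996
gripper_force: 0.0
clock: 3.3
position: [0.2801, -0.5588, 0.2267]
ee_rot: [-1.503, -2.758, 0.0]
force: [-0.5, 0.0, -0.4]
width: 0.997
gripper_force: 0.0
clock: 3.8
position: [0.28, -0.5588, 0.2267]
ee_rot: [1.173, 2.914, 0.0]
force: [-0.1, -0.6, -0.2]
width: 1.0
gripper_force: 0.0
clock 3.8 pos [ 0.28   -0.5588  0.2267] head 2.3762 F [-0.1 -0.6 -0.2] w 1.0 gf 0.0
turn units (rotvec/4deg) [ 0.     0.    -0.012] | shift units now-axes [-3.26 21.07  5.84] | after-turn axes [-3.27 21.07  5.84]
[ 1.29  0.47 -0.4   1.55  0.19  1.16  1.66]
```

```bash
python3 -m handwheel '[[-0.15,1,0,0,0,0],[-0.15,1,0,0,0,0],[-0.15,1,0,0,0,0],[-0.15,1,0,0,0,0],[-0.15,1,0,0,0,0],[-0.15,1,0,0,0,0],[-0.15,1,0,0,0,0],[-0.15,1,0,0,0,0]]' 1 30 >/dev/null
python3 -m handwheel '[[-0.15,1,0,0,0,0],[-0.15,1,0,0,0,0],[-0.15,1,0,0,0,0],[-0.15,1,0,0,0,0],[-0.15,1,0.5,0,0,0],[-0.15,1,0.5,0,0,0],[-0.15,1,0.5,0,0,0],[-0.15,1,0.5,0,0,0]]' >/dev/null
python3 -m handwheel '[[-0.15,1,0.7,0,0,0],[-0.15,1,0.7,0,0,0],[-0.15,1,0.7,0,0,0],[-0.15,1,0.7,0,0,0],[-0.15,1,0.7,0,0,0],[0,0,0.3,0,0,0],[0,0,0,0,0,0]]' 
python3 - <<'E'
from h import *
todo([.619,-.300,.009],2.377)
c=get_image('scene'); u=[int(v) for v in proj(c,[.619,-.3,.06])]
im=c['image'][max(0,u[1]-80):u[1]+70,max(0,u[0]-100):u[0]+100,::-1]; cv2.imwrite('pics/g1.png',cv2.resize(im,None,fx=3,fy=3,interpolation=cv2.INTER_CUBIC)); print(u)
E
```

```text
clock: 5.72
position: [0.616, -0.2972, 0.1087]
ee_rot: [-1.168, -2.913, -0.001]
force: [-1.5, 0.4, 0.8]
width: 0.999
gripper_force: 0.0
clock 5.72 pos [ 0.616  -0.2972  0.1087] head 2.379 F [-1.5  0.4  0.8] w 0.999 gf 0.0
turn units (rotvec/4deg) [-0.008 -0.043  0.029] | shift units now-axes [-0.22  0.01  4.99] | after-turn axes [-0.2   0.    4.99]
[162, 250]
```

View pics/g1.png

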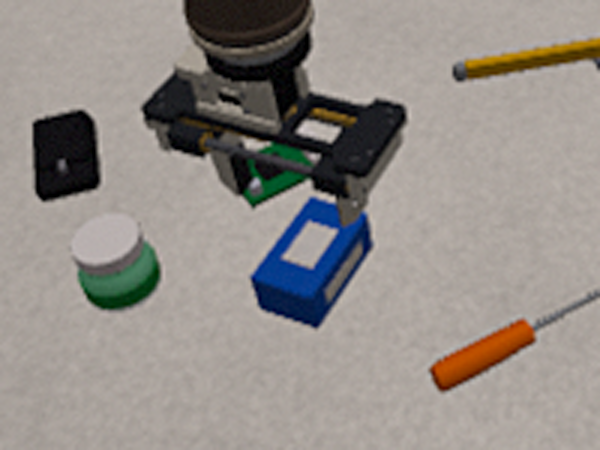

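The open fingers straddle the box, at crop (240,195) and (350,215), and the board and jar are clear. Descending to grip.

```bash
python3 -m handwheel '[[-0.2,0,0.8,0,0,0],[0,0,0.8,0,0,0],[0,0,0.8,0,0,0],[0,0,0.8,0,0,0],[0,0,0.8,0,0,0],[0,0,0.6,0,0,0],[0,0,0.4,0,0,0],[0,0,0,0,0,0]]' 1 30
python3 -m handwheel '[[0,0,0,0,0,0],[0,0,0,0,0,0],[0,0,0,0,0,0],[0,0,0,0,0,0],[0,0,0,0,0,0],[0,0,0,0,0,0],[0,0,0,0,0,0],[0,0,0,0,0,0]]' 0.5 30
python3 -m handwheel '[[0,0,0,0,0,0],[0,0,0,0,0,0],[0,0,0,0,0,0]]' 0.5 30
```

```text
clock: 6.43
position: [0.6177, -0.3023, 0.009]
ee_rot: [-1.172, -2.912, 0.001]
force: [-0.0, 0.1, -0.4]
width: 1.0
gripper_force: 0.0
clock: 7.1
position: [0.6193, -0.3019, 0.0113]
ee_rot: [1.171, 2.915, -0.0]
force: [-1.2, -0.0, 4.8]
width: 0.651
gripper_force: 29.9
clock: 7.35
position: [0.6194, -0.302, 0.0113]
ee_rot: [1.171, 2.914, -0.0]
force: [-1.4, 0.8, 5.9]
width: 0.655
gripper_force: 29.9
```

```bash
python3 -m handwheel '[[0,0,-0.5,0,0,0],[0,0,-0.8,0,0,0],[0,0,-1,0,0,0],[0,0,-1,0,0,0],[0,0,-0.7,0,0,0.5],[0,0,0,0,0,1],[0,0,0,0,0,1],[0,0,0,0,0,1]]' 0.5 30
python3 -m handwheel '[[0,0,0,0,0,1],[0,0,0,0,0,1],[0,0,0,0,0,1],[0,0,0,0,0,1],[0,0,0,0,0,1],[0,0,0,0,0,1],[0,0,0,0,0,1],[0,0,0,0,0,1]]' 
python3 -m handwheel '[[0,0,0,0,0,0.5],[0,0,0,0,0,0],[0,0,0,0,0,0]]' 
python3 -c "
from fit import *
t=[0.57282,0.2130,.01083,-4.74798]; p=tr(t,-.157,-.0505); print(p); todo([*p,.060],1.535)"
```

```text
clock: 8.02
position: [0.6188, -0.3018, 0.091]
ee_rot: [-1.525, -2.746, 0.0]
force: [-0.2, -0.1, -3.8]
width: 0.654
gripper_force: 29.9
clock: 8.68
position: [0.6187, -0.3015, 0.0905]
ee_rot: [-2.222, -2.219, 0.0]
force: [-1.0, 0.8, -3.8]
width: 0.654
gripper_force: 29.9
clock: 8.93
position: [0.6188, -0.3015, 0.0906]
ee_rot: [-2.255, -2.187, 0.0]
force: [-0.3, 0.2, -3.6]
width: 0.653
gripper_force: 29.9
(np.float64(0.6177014082196168), np.float64(0.05430246001836034))
clock 8.93 pos [ 0.6188 -0.3015  0.0906] head 1.5403 F [-0.3  0.2 -3.6] w 0.653 gf 29.9
turn units (rotvec/4deg) [-0.009 -0.003  0.076] | shift units now-axes [17.78 -0.6   1.53] | after-turn axes [17.78 -0.69  1.53]
```

```bash
python3 -m handwheel '[[0.5,0,0,0,0,0.08],[1,-0.1,0,0,0,0],[1,-0.1,0,0,0,0],[1,-0.1,0,0,0,0],[1,-0.1,0,0,0,0],[1,-0.1,0,0,0,0],[1,-0.1,0,0,0,0],[1,0,0,0,0,0]]' 
python3 -m handwheel '[[1,0,0,0,0,0],[1,0,0,0,0,0],[1,0,0,0,0,0],[1,0,0,0,0,0],[1,0,0,0,0,0],[1,0,0,0,0,0],[1,0,0.3,0,0,0],[1,0,0.4,0,0,0]]' 
python3 -m handwheel '[[1,0,0.5,0,0,0],[0.8,0,0.3,0,0,0],[0.5,0,0,0,0,0],[0,0,0,0,0,0],[0,0,0,0,0,0],[0,0,0,0,0,0]]' 
python3 - <<'E'
from fit import *
t=np.array([0.57282,0.2130,.01083,-4.74798])
todo([*tr(t,-.157,-.0505),.06],1.535)
s=observe(); P=s['position']; M=rot(s['ee_rot']); h=np.arctan2(M[1,0],M[0,0])
c=cs,ct=grab()
b=boxpts(P[0]+.0117*np.cos(h),P[1]+.0117*np.sin(h),P[2]-.0113,h)
out=[]
for k,cc in enumerate(c):
    z=4 if k==0 else 5
    im=cv2.resize(cc['image'][:,:,::-1],None,fx=z,fy=z,interpolation=cv2.INTER_CUBIC)
    dr=lambda P,col,hull=True: cv2.polylines(im,[cv2.convexHull(np.int32([np.array(proj(cc,p))*z+z/2 for p in P])) if hull else np.int32([np.array(proj(cc,p))*z+z/2 for p in P])],True,col,1)
    for Q in boxes(t): dr(Q,(0,255,0))
    dr([(*tr(t,x,y),.035) for x,y in((-.082,-.0825),(.08,-.0825),(.08,.0825),(-.082,.0825))],(0,255,255),False)
    dr(b,(255,255,0))
    u=np.array(proj(cc,[*tr(t,-.08,-.04),.03]))*z; x,y=int(u[0]),int(u[1]); 
    out.append(im[max(0,y-290):y+290,max(0,x-200):x+195])
hh=min(o.shape[0] for o in out); cv2.imwrite('pics/ins.png',np.hstack([o[:hh] for o in out]))
E
```

```text
clock: 9.6
position: [0.6119, -0.1496, 0.0908]
ee_rot: [-2.26, -2.181, -0.0]
force: [1.2, -0.3, -3.3]
width: 0.654
gripper_force: 29.9
clock: 10.27
position: [0.6185, 0.0103, 0.0774]
ee_rot: [2.26, 2.181, 0.002]
force: [0.6, -0.2, -3.4]
width: 0.65
gripper_force: 29.9
clock: 10.77
position: [0.6204, 0.0528, 0.0612]
ee_rot: [2.262, 2.178, -0.0]
force: [-0.4, -0.8, -3.3]
width: 0.651
gripper_force: 29.9
clock 10.77 pos [0.6204 0.0528 0.0612] head 1.5329 F [-0.4 -0.8 -3.3] w 0.651 gf 29.9
turn units (rotvec/4deg) [ 0.011  0.014 -0.03 ] | shift units now-axes [ 0.07 -0.14  0.06] | after-turn axes [ 0.07 -0.14  0.06]
```

View pics/ins.png

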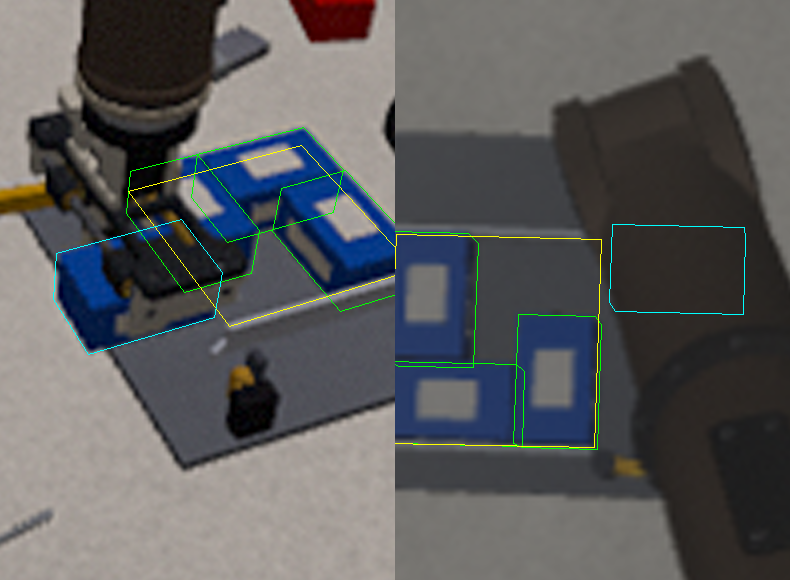

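The held box matches its outline: scene-crop edges at (55,255), (220,270) and (90,353). The side wall's bright line, about (240,316), is some 10 crop px off my overlay, because the wall hides the lower part of box_back and that biased the fit. I'll refit with that occlusion modelled.

```bash
cat > refit.py <<'E'
from fit import *
cs,ct=grab()
def ld(c,f):
    d=dict(c); d['image']=cv2.imread(f)[:,:,::-1].copy(); return d
c=cs,ct=ld(cs,'pics/scene0.png'),ld(ct,'pics/top0.png')
tt=[blue(cs,(321,188),48),blue(ct,(196,189),34)]
def wall(t,cc):
    w=[(*tr(t,x,y),z) for x in(-.082,.083) for y in(-.0825,-.0855) for z in(t[2],t[2]+.025)]
    return mask(cc,[w])
def J(p,v=(0,1)):
    t=[p[0],p[1],.01,p[2]]
    return sum(np.abs(mask(c[k],boxes(t))*(1-wall(t,c[k]))-tt[k]).sum() for k in v)
for v in((0,1),(0,),(1,)):
    x0=np.array([.5728,.213,-4.748]);
    for st in(.008,.003):
        sim=np.vstack([x0,x0+[st,0,0],x0+[0,st,0],x0+[0,0,st*5]])
        r=minimize(J,x0,args=(v,),method='Nelder-Mead',options=dict(initial_simplex=sim,maxiter=200,xatol=1e-5)); x0=r.x
    print(v,x0,r.fun,'slot',tr([*x0[:2],0,x0[2]],-.0315,-.0505))
    if v==(0,1): T=x0
# slab outline check in top: edges of the slab
im=cv2.resize(cs['image'][:,:,::-1],None,fx=5,fy=5,interpolation=cv2.INTER_CUBIC); t=[T[0],T[1],.01,T[2]]
def dr(P,col): cv2.polylines(im,[np.int32([np.array(proj(cs,p))*5+2 for p in P])],True,col,1)
for x,y in((-.0315,-.0505),):
    dr([(*tr(t,x+a,y+b),.055) for a,b in((-.05,-.03),(.05,-.03),(.05,.03),(-.05,.03))],(255,255,0))
dr([(*tr(t,x,y),.01) for x,y in((-.16,-.17),(-.16,.12),(.095,.12),(.095,-.17))],(0,255,255))
dr([(*tr(t,x,-.0825),z) for x,z in((-.082,.01),(.08,.01),(.08,.035),(-.082,.035))],(0,0,255))
for x,y,a in((.049,-.031,1),(.028,.051,0),(-.052,.032,1)):
    l,w=(.03,.05) if a else (.05,.03)
    dr([(*tr(t,x+i*l,y+j*w),.055) for i,j in((-1,-1),(1,-1),(1,1),(-1,1))],(0,255,0))
cv2.imwrite('pics/refit.png',im[160*5:250*5,250*5:382*5])
E
python3 refit.py
```

```text
(0, 1) [ 0.57385439  0.21306501 -4.77319643] 317.96484375 slot (np.float64(0.6223467991387308), np.float64(0.17855434334145795))
(0,) [ 0.56980995  0.21288679 -4.77431887] 107.2734375 slot (np.float64(0.6182635939505285), np.float64(0.17832171487239046))
(1,) [ 0.57749214  0.21469693 -4.77290846] 147.484375 slot (np.float64(0.6259944836423985), np.float64(0.18020022996584678))
```

View pics/refit.png

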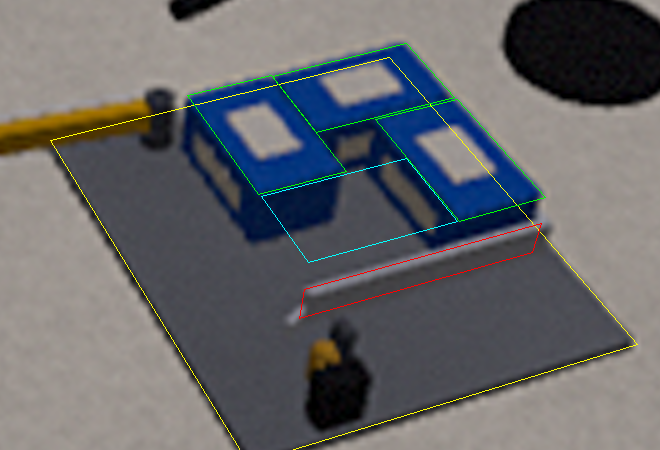

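```bash
cat > held.py <<'E'
from fit import *
s=observe(); P=s['position']; M=rot(s['ee_rot']); h=np.arctan2(M[1,0],M[0,0])
c=get_image('scene'); a=c['image'].astype(int); b=cv2.imread('pics/scene0.png')[:,:,::-1].astype(int)
same=np.abs(a-b).max(2)<12
u=proj(c,P); hsv=cv2.cvtColor(c['image'],cv2.COLOR_RGB2HSV)
roi=np.zeros(same.shape,bool); roi[int(u[1])-30:int(u[1])+40,int(u[0])-45:int(u[0])+35]=1
bl=((hsv[...,0]>100)&(hsv[...,0]<135)&(hsv[...,1]>110)&(hsv[...,2]>35))&~same&roi
def J(d,hh):
    m=mask(c,[boxpts(P[0]+d[0],P[1]+d[1],P[2]-.0113,hh)]); return (bl*(1-m)).sum()+(same*m).sum()
for hh in(h,h+.02,h-.02):
    x0=.0117*np.array([np.cos(h),np.sin(h)])
    for st in(.006,.003):
        r=minimize(J,x0,args=(hh,),method='Nelder-Mead',options=dict(initial_simplex=[x0,x0+[st,0],x0+[0,st]])); x0=r.x
    print('head',hh,'along',x0@[np.cos(h),np.sin(h)],'lateral(tool y)',x0@[np.sin(h),-np.cos(h)],r.fun,J(.0117*np.array([np.cos(h),np.sin(h)]),h),bl.sum())
# loose box per camera
cams=[dict(c),get_image('top')]
for k,f in enumerate(('scene','top')): cams[k]=dict(cams[k]); cams[k]['image']=cv2.imread(f'pics/{f}0.png')[:,:,::-1].copy()
bt=[blue(cams[0],(167,257),32),blue(cams[1],(325,177),24)]
for k in(0,1):
    print('loose',k,fit(lambda p:[boxpts(p[0],p[1],0,p[2])],[cams[k]],[bt[k]],[.612,-.293,-.765],[.006,.006,.05]))
E
python3 held.py
```

```text
head 1.5325496820511966 along 0.01374893708307561 lateral(tool y) -0.001697032635304055 82.375 94.9375 419
head 1.5525496820511966 along 0.013843585823888607 lateral(tool y) -0.0018243575062939275 84.8125 94.9375 419
head 1.5125496820511966 along 0.013677423607706084 lateral(tool y) -0.0016234905564764608 81.9375 94.9375 419
loose 0 (array([ 0.60976899, -0.29366727, -0.73225266]), np.float64(100.625))
loose 1 (array([ 0.61692869, -0.29364308, -0.76835593]), np.float64(81.875))
```

The scene camera reads about 1.7 mm low in x, and both cameras agree after correction. That puts the slot at (0.620, 0.178) with heading 1.510.

```bash
python3 -c "
from h import *; todo([.6124,.0533,.0232],1.510)"
```

```text
clock 11.07 pos [0.6202 0.0536 0.0609] head 1.5332 F [ 0.6  0.  -3.1] w 0.651 gf 29.9
turn units (rotvec/4deg) [0.005 0.003 0.332] | shift units now-axes [-0.03 -0.39  1.89] | after-turn axes [-0.04 -0.39  1.89]
```

```bash
python3 -m handwheel '[[0,-0.2,0.5,0,0,0.17],[0,-0.2,0.5,0,0,0.16],[0,0,0.5,0,0,0],[0,0,0.4,0,0,0],[0,0,0,0,0,0],[0,0,0,0,0,0]]'
python3 -c "
from h import *; todo([.6124,.0533,.0232],1.510)"
python3 -m handwheel '[[0.3,0,0,0,0,0],[0.3,0,0,0,0,0],[0.3,0,0,0,0,0],[0.2,0,0,0,0,0],[0,0,0,0,0,0]]'
python3 -c "
from h import *; todo([.620-.0608*.08,.1783-.08,.0232],1.510)"
```

```text
clock: 11.57
position: [0.6121, 0.0546, 0.0224]
ee_rot: [-2.286, -2.154, 0.001]
force: [-0.7, 0.6, -3.9]
width: 0.656
gripper_force: 29.9
clock 11.57 pos [0.6121 0.0546 0.0224] head 1.5114 F [-0.7  0.6 -3.9] w 0.656 gf 29.9
turn units (rotvec/4deg) [-0.007  0.002  0.02 ] | shift units now-axes [-0.06  0.02 -0.04] | after-turn axes [-0.06  0.02 -0.04]
clock: 11.98
position: [0.6134, 0.0789, 0.023]
ee_rot: [-2.284, -2.156, -0.002]
force: [-0.7, 0.0, -2.5]
width: 0.649
gripper_force: 29.9
clock 11.98 pos [0.6134 0.0789 0.023 ] head 1.5134 F [-0.7  0.  -2.5] w 0.649 gf 29.9
turn units (rotvec/4deg) [ 0.005 -0.016  0.049] | shift units now-axes [ 0.97  0.03 -0.01] | after-turn axes [ 0.97  0.03 -0.01]
```

```bash
python3 -m handwheel '[[0.3,0,0,0,0,0],[0.3,0,0,0,0,0],[0,0,0,0,0,0]]'
python3 -m handwheel '[[0.3,0,0,0,0,0],[0.3,0,0,0,0,0],[0,0,0,0,0,0]]'
python3 - <<'E'
from h import *
todo([.620-.0608*.08,.1783-.075,.0232],1.510)
c=get_image('scene'); im=cv2.resize(c['image'][160:250,250:382,::-1],None,fx=5,fy=5,interpolation=cv2.INTER_CUBIC); cv2.imwrite('pics/in2.png',im)
E
```

```text
clock: 12.23
position: [0.6141, 0.0908, 0.0228]
ee_rot: [-2.284, -2.156, -0.002]
force: [0.4, 0.6, -3.0]
width: 0.655
gripper_force: 29.9
clock: 12.48
position: [0.6148, 0.1027, 0.0228]
ee_rot: [-2.284, -2.156, -0.002]
force: [-0.3, 1.4, -3.4]
width: 0.651
gripper_force: 29.9
clock 12.48 pos [0.6148 0.1027 0.0228] head 1.5127 F [-0.3  1.4 -3.4] w 0.651 gf 29.9
turn units (rotvec/4deg) [ 0.002 -0.017  0.039] | shift units now-axes [ 0.03  0.02 -0.02] | after-turn axes [ 0.03  0.02 -0.02]
```

View pics/in2.png

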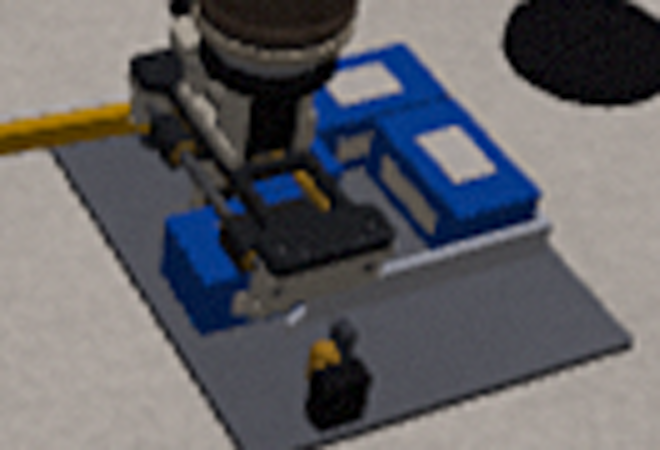

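The nose is well inside the slot between wall and box_front: the box's rear shows at crop (205,330), with the wall flare at (295,315). I'll set it down, release, go round behind and close the fingers.

```bash
python3 -m handwheel '[[0,0,0.08,0,0,0],[0,0,0,0,0,0]]' 0.5 10
python3 -m handwheel '[[0,0,0,0,0,0],[0,0,0,0,0,0],[0,0,0,0,0,0],[0,0,0,0,0,0]]' 0.85
python3 -m handwheel '[[0,0,-0.4,0,0,0],[0,0,-0.8,0,0,0],[0,0,-1,0,0,0],[0,0,-0.8,0,0,0],[-0.5,0,0,0,0,0],[-1,0,0,0,0,0],[-1,0,0,0,0,0],[-0.9,0,0,0,0,0]]'
python3 -m handwheel '[[-0.1,0,0,0,0,0],[0,0,0,0,0,0],[0,0,0,0,0,0],[0,0,0,0,0,0],[0,0,0,0,0,0],[0,0,0,0,0,0],[0,0,0,0,0,0]]' 0
python3 -c "
from h import *; todo([.620-.0608*.139,.1783-.139,.019],1.510)"
```

```text
clock: 12.7
position: [0.6149, 0.1005, 0.021]
ee_rot: [2.287, 2.154, 0.0]
force: [-0.5, 0.1, -3.3]
width: 0.653
gripper_force: 9.9
clock: 13.03
position: [0.615, 0.1005, 0.0214]
ee_rot: [2.287, 2.154, 0.001]
force: [0.8, 0.0, 0.2]
width: 0.838
gripper_force: 0.0
clock: 13.7
position: [0.6105, 0.0311, 0.0813]
ee_rot: [2.286, 2.154, -0.001]
force: [1.1, -0.3, 0.1]
width: 0.845
gripper_force: 0.0
clock: 14.28
position: [0.6106, 0.0316, 0.0811]
ee_rot: [-2.285, -2.155, -0.0]
force: [-0.3, -0.3, -0.1]
width: 0.388
gripper_force: 0.0
clock 14.28 pos [0.6106 0.0316 0.0811] head 1.5122 F [-0.3 -0.3 -0.1] w 0.388 gf 0.0
turn units (rotvec/4deg) [-0.001 -0.003  0.032] | shift units now-axes [0.39 0.02 3.1 ] | after-turn axes [0.39 0.02 3.1 ]
```

```bash
python3 -m handwheel '[[0,0,0.6,0,0,0],[0,0,0.8,0,0,0],[0,0,0.9,0,0,0],[0,0,0.6,0,0,0],[0,0,0.2,0,0,0],[0,0,0,0,0,0],[0,0,0,0,0,0]]' 0
python3 -m handwheel '[[0.4,0,0,0,0,0],[0.4,0,0,0,0,0],[0.4,0,0,0,0,0],[0.4,0,0,0,0,0],[0.4,0,0,0,0,0],[0.4,0,0,0,0,0],[0,0,0,0,0,0]]'
python3 -m handwheel '[[0.3,0,0,0,0,0],[0.3,0,0,0,0,0],[0.3,0,0,0,0,0],[0,0,0,0,0,0]]'
python3 -c "
from h import *; todo([.620-.0608*.06,.1783-.0595,.019],1.510)"
```

```text
clock: 14.87
position: [0.6107, 0.0309, 0.0192]
ee_rot: [-2.287, -2.154, 0.0]
force: [0.5, 0.3, -0.0]
width: 0.003
gripper_force: 0.0
clock: 15.45
position: [0.6136, 0.0817, 0.0194]
ee_rot: [-2.283, -2.157, -0.002]
force: [-0.1, 0.8, -0.0]
width: 0.006
gripper_force: 0.0
clock: 15.78
position: [0.6145, 0.0988, 0.0191]
ee_rot: [-2.284, -2.155, -0.001]
force: [-0.7, 0.3, 0.7]
width: 0.006
gripper_force: 0.0
clock 15.78 pos [0.6145 0.0988 0.0191] head 1.5128 F [-0.7  0.3  0.7] w 0.006 gf 0.0
turn units (rotvec/4deg) [ 0.    -0.018  0.04 ] | shift units now-axes [1.01 0.03 0.  ] | after-turn axes [1.01 0.03 0.  ]
```

```bash
python3 -m handwheel '[[0.25,0,0,0,0,0],[0.25,0,0,0,0,0],[0.2,0,0,0,0,0],[0,0,0,0,0,0]]'|sed -n '2p;4p'
python3 -m handwheel '[[0.1,0,0,0,0,0],[0,0,0,0,0,0]]'|sed -n '2p;4p'
python3 -m handwheel '[[0.1,0,0,0,0,0],[0,0,0,0,0,0]]'|sed -n '2p;4p'
python3 - <<'E'
from h import *
todo([.620-.0608*.06,.1783-.0595,.019],1.510)
E
```

```text
position: [0.6153, 0.1123, 0.019]
force: [-0.2, 0.1, 0.8]
position: [0.6154, 0.1132, 0.0191]
force: [-0.2, -0.3, 0.4]
position: [0.6155, 0.1147, 0.019]
force: [0.2, 0.1, -0.4]
clock 16.45 pos [0.6155 0.1147 0.019 ] head 1.5111 F [ 0.2  0.1 -0.4] w 0.005 gf 0.3
turn units (rotvec/4deg) [-0.002  0.001  0.016] | shift units now-axes [0.21 0.03 0.  ] | after-turn axes [0.21 0.03 0.  ]
```

```bash
for i in 1; do
python3 -m handwheel '[[0.1,0,0,0,0,0],[0,0,0,0,0,0]]'|sed -n '2p;4p'
python3 -m handwheel '[[0.1,0,0,0,0,0],[0,0,0,0,0,0]]'|sed -n '2p;4p'
done
python3 - <<'E'
from h import *
c=get_image('scene'); im=cv2.resize(c['image'][160:250,250:382,::-1],None,fx=5,fy=5,interpolation=cv2.INTER_CUBIC); cv2.imwrite('pics/in3.png',im)
E
```

```text
position: [0.6157, 0.1169, 0.0191]
force: [0.1, -1.7, -0.6]
position: [0.6159, 0.1189, 0.0191]
force: [-0.3, -1.9, -0.6]
```

View pics/in3.png

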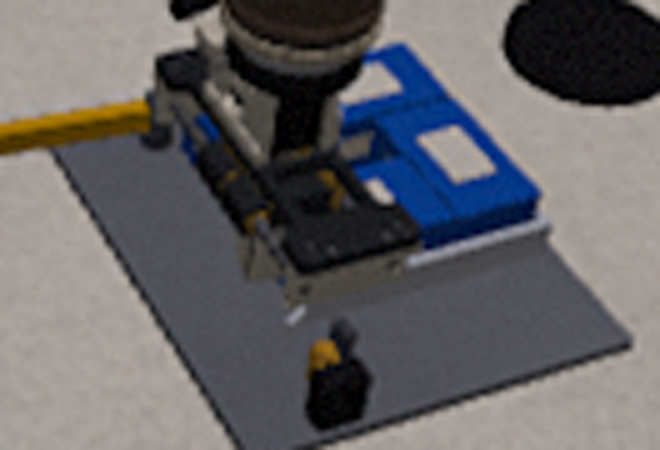

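The box is nearly against box_back: no visible gap at crop (430,225). Continuing in 1 to 2 mm steps.

```bash
python3 -m handwheel '[[0.08,0,0,0,0,0],[0,0,0,0,0,0]]'|sed -n '2p;4p'
python3 -m handwheel '[[0.06,0,0,0,0,0],[0,0,0,0,0,0]]'|sed -n '2p;4p'
python3 -m handwheel '[[0.05,0,0,0,0,0],[0,0,0,0,0,0]]'|sed -n '2p;4p'
```

```text
position: [0.616, 0.1196, 0.0191]
force: [-0.1, -3.8, 1.0]
position: [0.616, 0.1196, 0.0191]
force: [0.1, -7.5, 3.3]
position: [0.616, 0.1196, 0.0191]
force: [-1.6, -10.2, 3.5]
```

The box is firmly home: the position stopped changing at y = 0.1196 with 10 N. Backing off and turning for the keeper.

```bash
python3 -m handwheel '[[-0.3,0,0,0,0,0],[-0.7,0,0,0,0,0],[-0.8,0,-0.5,0,0,0],[0,0,-1,0,0,0],[0,0,-1,0,0,0],[0,0,-1,0,0,0],[0,0,-1,0,0,0],[0,0,-0.6,0,0,1]]'|sed -n '2p;4p'
python3 -m handwheel '[[0,0,0,0,0,1],[0,0,0,0,0,1],[0,0,0,0,0,1],[0,0,0,0,0,1],[0,0,0,0,0,1],[0,0,0,0,0,1],[0,0,0,0,0,1],[0,0,0,0,0,1]]'|sed -n '2p;4p'
python3 -m handwheel '[[0,0,0,0,0,1],[0,0,0,0,0,1],[0,0,0,0,0,1],[0,0,0,0,0,1],[0,0,0,0,0,1],[0,0,0,0,0,1],[0,0,0,0,0,1],[0,0,0,0,0,1]]'|sed -n '2p;4p'
python3 -m handwheel '[[0,0,0,0,0,1],[0,0,0,0,0,1],[0,0,0,0,0,1],[0,0,0,0,0,1],[0,0,0,0,0,1],[0,0,0,0,0,1],[0,0,0,0,0,0.9],[0,0,0,0,0,0]]'|sed -n '2p;4p'
python3 -c "
from h import *; todo([.3986,-.039,.12],-.16); print(observe()['joints'].round(2))"
```

```text
position: [0.6147, 0.0863, 0.1234]
force: [-0.6, 0.2, 0.5]
position: [0.6139, 0.0862, 0.1211]
force: [-0.1, -0.5, -0.2]
position: [0.6139, 0.0863, 0.1211]
force: [0.2, 1.0, 0.6]
position: [0.6139, 0.0863, 0.1211]
force: [0.5, -0.3, -0.6]
clock 20.0 pos [0.6139 0.0863 0.1211] head -0.1601 F [ 0.5 -0.3 -0.6] w 0.005 gf 0.0
turn units (rotvec/4deg) [-0.007 -0.001 -0.001] | shift units now-axes [-9.63  7.9   0.05] | after-turn axes [-9.63  7.9   0.05]
[-0.38  0.53  0.22  1.72 -0.14  0.91 -1.83]
```

```bash
python3 -m handwheel '[[-0.96,0.8,0,0,0,0],[-0.96,0.8,0,0,0,0],[-0.96,0.8,0,0,0,0],[-0.96,0.8,0,0,0,0],[-0.96,0.8,0,0,0,0],[-0.96,0.8,0,0,0,0],[-0.96,0.8,0,0,0,0],[-0.96,0.8,0,0,0,0]]'|sed -n '2p;4p'
python3 -m handwheel '[[-0.96,0.8,0,0,0,0],[-0.96,0.7,0,0,0,0],[0,0,0,0,0,0],[0,0,0,0,0,0],[0,0,0,0,0,0]]'|sed -n '2p;4p'
python3 - <<'E'
from h import *
todo([.3986,-.039,.022],-.16); print(observe()['joints'].round(2))
c=get_image('scene'); im=c['image'][130:258,190:362,::-1]; im=cv2.resize(im,None,fx=4,fy=4,interpolation=cv2.INTER_CUBIC)
for p in ([.471,.1265,.034],[.436,-.090,.034]):
    u=proj(c,p); cv2.circle(im,(int((u[0]-190)*4),int((u[1]-130)*4)),4,(255,0,255),1)
cv2.imwrite('pics/k1.png',im)
E
```

```text
position: [0.4411, -0.0165, 0.1212]
force: [0.2, -1.3, 0.7]
position: [0.4004, -0.0393, 0.1215]
force: [0.8, 0.6, 0.4]
clock 21.08 pos [ 0.4004 -0.0393  0.1215] head -0.1559 F [0.8 0.6 0.4] w 0.009 gf 0.0
turn units (rotvec/4deg) [-0.008 -0.023  0.059] | shift units now-axes [-0.1   0.    4.97] | after-turn axes [-0.09 -0.    4.97]
[-0.25  0.21  0.25  2.23 -0.08  0.7  -1.67]
```

View pics/k1.png

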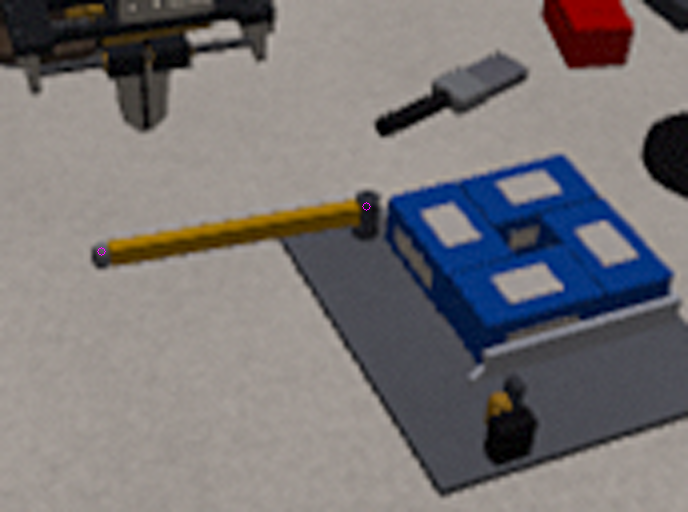

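The layer is complete and flush. The hinge at (366,205) and tip at (101,252) match my estimates. Lowering behind the bar and making contact.

```bash
python3 -m handwheel '[[0,0,0.8,0,0,0.06],[0,0,1,0,0,0],[0,0,1,0,0,0],[0,0,1,0,0,0],[0,0,0.8,0,0,0],[0,0,0.4,0,0,0],[0.3,0,0,0,0,0],[0.4,0,0,0,0,0]]'|sed -n '2p;4p'
python3 -m handwheel '[[0.4,0,0,0,0,0],[0.3,0,0,0,0,0],[0,0,0,0,0,0]]'|sed -n '2p;4p'
python3 -m handwheel '[[0.3,0,0,0,0,-0.5],[0.3,-0.01,0,0,0,-0.5],[0.3,-0.01,0,0,0,-0.5],[0.3,-0.01,0,0,0,-0.5],[0.3,-0.01,0,0,0,-0.5],[0.3,-0.01,0,0,0,-0.5],[0.3,-0.01,0,0,0,-0.5],[0.3,-0.01,0,0,0,-0.5]]'|sed -n '2p;4p'
python3 - <<'E'
from h import *
s=observe(); M=rot(s['ee_rot']); h=np.arctan2(M[1,0],M[0,0]); d=s['position']-[.471,.1265,.02]
print(s['clock'],'head',h,'radius',np.hypot(d[0],d[1]),'tangential off',d[:2]@M[:2,0],'radial',d[:2]@M[:2,1],s['force'])
c=get_image('scene'); r=place_of('keeper_tip','scene'); print([(i['score'],onz(c,i['point'][0]*512,i['point'][1]*384,.034)) for i in r[:2]])
E
```

```text
position: [0.4137, -0.0416, 0.0211]
force: [0.2, -0.1, 0.2]
position: [0.4301, -0.0442, 0.022]
force: [0.9, 0.2, 0.4]
position: [0.4756, -0.0445, 0.0213]
force: [-1.0, -0.6, 0.1]
22.7167 head 0.12069340368220151 radius 0.17104491016725076 tangential off -0.016039971681202126 radial 0.1702911636352934 [-1.04520921 -0.64176039  0.12912987]
[(0.82, array([ 0.50910463, -0.09506488,  0.034     ]))]
```

```bash
python3 -m handwheel '[[0.3,0,0,0,0,-0.5],[0.3,0,0,0,0,-0.5],[0.3,0,0,0,0,-0.5],[0.3,-0.01,0,0,0,-0.5],[0.3,-0.01,0,0,0,-0.5],[0.3,-0.01,0,0,0,-0.5],[0.3,-0.01,0,0,0,-0.5],[0.3,-0.01,0,0,0,-0.5]]'|sed -n '2p;4p'
python3 -m handwheel '[[0.3,0,0,0,0,-0.5],[0.3,-0.01,0,0,0,-0.5],[0.3,-0.01,0,0,0,-0.5],[0.3,-0.01,0,0,0,-0.5],[0.3,-0.01,0,0,0,-0.5],[0.3,-0.01,0,0,0,-0.5],[0.3,-0.01,0,0,0,-0.5],[0.3,-0.01,0,0,0,-0.5]]'|sed -n '2p;4p'
python3 -m handwheel '[[0.3,0,0,0,0,-0.5],[0.3,-0.01,0,0,0,-0.5],[0.3,-0.01,0,0,0,-0.5],[0.3,-0.01,0,0,0,-0.5],[0.3,-0.01,0,0,0,-0.5],[0.3,-0.01,0,0,0,-0.5],[0.3,-0.01,0,0,0,-0.5],[0,0,0,0,0,0]]'|sed -n '2p;4p'
cat > k.py <<'E'
from h import *
s=observe(); M=rot(s['ee_rot']); h=np.arctan2(M[1,0],M[0,0]); d=s['position']-[.471,.1265,.02]
print(s['clock'],s['position'].round(4),'head',h,'tangential off',d[:2]@M[:2,0],'radial',d[:2]@M[:2,1],s['force'].round(1))
c=get_image('scene'); r=place_of('keeper_tip','scene')
for i in r[:2]:
    p=onz(c,i['point'][0]*512,i['point'][1]*384,.034)+[.0017,-.001,0]; print(i['score'],p,'bar angle',1.51-np.pi/2-np.arctan2(p[1]-.1265,p[0]-.471)  )
E
python3 k.py
```

```text
position: [0.5218, -0.0319, 0.0211]
force: [0.1, -1.0, 0.4]
position: [0.5625, -0.0069, 0.0211]
force: [0.1, -0.1, 0.0]
position: [0.5918, 0.0248, 0.0212]
force: [0.0, 0.3, -0.4]
24.8167 [0.5918 0.0248 0.0212] head 0.924974541840047 tangential off -0.008536254385681438 radial 0.1577019545845456 [ 0.   0.3 -0.4]
0.69 [0.63949143 0.1659635  0.034     ] bar angle -0.29086582156430757
0.43 [0.66606835 0.00720626 0.034     ] bar angle 0.48807140317294206
```

```bash
python3 -m handwheel '[[0.28,0.08,0,0,0,-0.5],[0.28,0.08,0,0,0,-0.5],[0.28,0.08,0,0,0,-0.5],[0.28,0.08,0,0,0,-0.5],[0.28,0.08,0,0,0,-0.5],[0.28,0.08,0,0,0,-0.5],[0.28,0.08,0,0,0,-0.5],[0,0,0,0,0,0]]'|sed -n '2p;4p'
python3 k.py
python3 -m handwheel '[[0.2,0.05,0,0,0,-0.4],[0.2,0.05,0,0,0,-0.4],[0.2,0.05,0,0,0,-0.4],[0,0,0,0,0,0]]'|sed -n '2p;4p'
python3 k.py
```

```text
position: [0.6218, 0.0523, 0.0212]
force: [-0.7, -0.4, -0.2]
25.5833 [0.6218 0.0523 0.0212] head 1.1691637243897677 tangential off -0.00936262844122944 radial 0.16778495144667727 [-0.7 -0.4 -0.2]
0.39 [0.6865383  0.04881151 0.034     ] bar angle 0.285148157912564
position: [0.6285, 0.062, 0.0212]
force: [-0.5, 1.0, 0.5]
26.0167 [0.6285 0.062  0.0212] head 1.2522220524613987 tangential off -0.011933815942135828 radial 0.16982615366127063 [-0.5  1.   0.5]
0.5 [0.69868458 0.05222554 0.034     ] bar angle 0.25453542434983745
```

```bash
python3 -m handwheel '[[0.28,0.02,0,0,0,-0.5],[0.28,0.02,0,0,0,-0.5],[0.25,0.02,0,0,0,-0.5],[0.2,0,0,0,0,-0.4],[0,0,0,0,0,0]]'|sed -n '2p;4p'
python3 -m handwheel '[[0.15,0,0,0,0,-0.3],[0,0,0,0,0,0]]'|sed -n '2p;4p'
python3 -m handwheel '[[0.15,0,0,0,0,-0.3],[0,0,0,0,0,0]]'|sed -n '2p;4p'
python3 k.py
```

```text
position: [0.6349, 0.0816, 0.0212]
force: [0.6, 0.3, -0.4]
position: [0.6353, 0.0834, 0.0211]
force: [-0.4, 0.1, 0.2]
position: [0.6358, 0.0862, 0.0212]
force: [1.2, -0.2, 0.3]
26.8667 [0.6358 0.0862 0.0212] head 1.425018521439148 tangential off -0.015902530285830205 radial 0.16885117063364133 [ 1.2 -0.2  0.3]
0.53 [0.70194901 0.08825144 0.034     ] bar angle 0.1033286635240939
```

```bash
python3 -m handwheel '[[0.1,0,0,0,0,-0.15],[0,0,0,0,0,0]]'|sed -n '2p;4p'
python3 -m handwheel '[[0.1,0,0,0,0,-0.15],[0,0,0,0,0,0]]'|sed -n '2p;4p'
python3 -m handwheel '[[0.1,0,0,0,0,-0.15],[0,0,0,0,0,0]]'|sed -n '2p;4p'
python3 -m handwheel '[[0.1,0,0,0,0,-0.15],[0,0,0,0,0,0]]'|sed -n '2p;4p'
python3 k.py
```

```text
position: [0.636, 0.0871, 0.0211]
force: [-0.7, -2.6, -0.1]
position: [0.6361, 0.0874, 0.0211]
force: [-1.0, -7.5, 3.1]
position: [0.6364, 0.0889, 0.0211]
force: [-0.7, -7.3, 1.4]
position: [0.6369, 0.091, 0.0211]
force: [-0.4, -8.4, 2.1]
27.6333 [0.6369 0.091  0.0211] head 1.4640612710290308 tangential off -0.01764706811936062 radial 0.16869062226091433 [-0.4 -8.4  2.1]
0.5 [0.69932627 0.10208043 0.034     ] bar angle 0.04574901431768104
```

It's in the catch now, at about 8 N. Continuing in small steps.

```bash
python3 -m handwheel '[[0.1,0,0,0,0,-0.15],[0,0,0,0,0,0]]'|sed -n '2p;4p'
python3 -m handwheel '[[0.1,0,0,0,0,-0.15],[0,0,0,0,0,0]]'|sed -n '2p;4p'
python3 -m handwheel '[[0.1,0,0,0,0,-0.15],[0,0,0,0,0,0]]'|sed -n '2p;4p'
python3 k.py
```

```text
position: [0.6373, 0.0938, 0.0212]
force: [1.1, -4.3, 0.1]
position: [0.6376, 0.0972, 0.0212]
force: [1.3, -2.3, -0.0]
position: [0.6376, 0.0996, 0.0212]
force: [1.4, -2.3, 0.2]
28.2333 [0.6376 0.0996 0.0212] head 1.4973489250776417 tangential off -0.014558132444755758 radial 0.1680717865984148 [ 1.4 -2.3  0.2]
```

```bash
python3 -m handwheel '[[0.1,0,0,0,0,-0.1],[0,0,0,0,0,0]]'|sed -n '2p;4p'
python3 -m handwheel '[[0.1,0,0,0,0,0],[0,0,0,0,0,0]]'|sed -n '2p;4p'
python3 -m handwheel '[[0.05,0,0,0,0,0],[0,0,0,0,0,0]]'|sed -n '2p;4p'
```

```text
position: [0.6376, 0.0998, 0.0212]
force: [1.1, -6.8, 2.5]
position: [0.6376, 0.0999, 0.0211]
force: [-0.8, -12.4, 4.1]
position: [0.6376, 0.0999, 0.0211]
force: [0.2, -13.2, 5.0]
```

The bar is firmly on its stop at 13 N. Backing off and checking.

```bash
python3 -m handwheel '[[-0.2,0,0,0,0,0],[-0.5,0,0,0,0,0],[-0.8,0,0,0,0,0],[-0.8,0,0,0,0,0],[-0.3,0,-0.7,0,0,0],[0,0,-1,0,0,0],[0,0,-1,0,0,0],[0,0,-1,0,0,0]]'|sed -n '2p;4p'
python3 -m handwheel '[[-1,0,-1,0,0,0],[-1,0,-1,0,0,0],[-1,0,-1,0,0,0],[-1,0,-0.5,0,0,0],[-1,0,0,0,0,0],[-1,0,0,0,0,0],[0,0,0,0,0,0],[0,0,0,0,0,0]]'|sed -n '2p;4p'
python3 - <<'E'
from h import *
c=get_image('scene'); im=cv2.resize(c['image'][150:250,240:382,::-1],None,fx=5,fy=5,interpolation=cv2.INTER_CUBIC); cv2.imwrite('pics/end.png',im); print(observe()['clock'])
E
python3 k.py
```

```text
position: [0.6339, 0.0537, 0.0969]
force: [0.7, 0.4, 0.3]
position: [0.626, -0.0675, 0.166]
force: [-0.5, 1.6, 0.1]
30.2167
30.2167 [ 0.6261 -0.0659  0.1659] head 1.5037737322920857 tangential off -0.18157639943452183 radial 0.16763196211531267 [-0.2  0.3 -0.7]
0.85 [0.70573043 0.10502562 0.034     ] bar angle 0.030434990380813237
```

View pics/end.png

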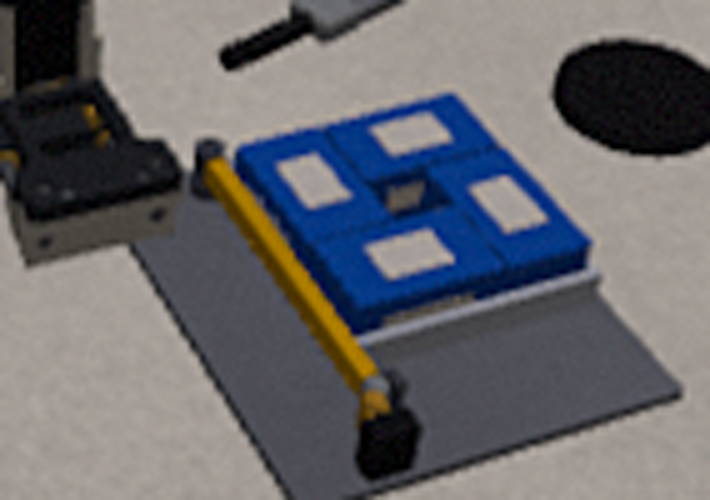

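The bar lies shut across the open side, with its roller at (378,388) behind the brass catch. The push force rose to 8 N, dropped, then met a hard stop, and the layer is flush. Handing in.

```bash
python3 -c "from cell import *; print(sign_off())"
```

```text
the job is handed in; nothing more can be done
None
```

I slid the last box fully home and flat in the pinwheel, then pushed the keeper bar shut past its catch to the stop (13 N peak); the job was handed in at about 30 s, and no verdict was returned.

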